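Join the two pantry risers with the cam lock

ROBOT

A 7-joint arm with a two-finger parallel gripper is mounted at the origin on the work surface. World frame = base frame: x ahead of the robot, y to its left, z up, the work surface at z = 0. Lengths are in m, angles in rad, forces in N, time in s.
With the tool pointing down it reaches from about 0.35 to 0.9 m from the base axis. Payload 7.2 kg.
Tool frame: the origin (TCP) lies between the finger pads; the fingertips stand 11 mm ahead of it and the grasp point (between the pads) lies 8 mm behind it (arm.tip_extent is the distance from the TCP to the fingertips, in m); z points along the fingers, y is the line along which they close (so a half turn about z gives the same grasp; the last joint's range is limited). The gripper opens to 85 mm and grips with 20 to 120 N. Pads are 22 mm wide; open, the fingers measure 114 mm over their backs; the gripper's body (76 mm by 85 mm) begins 54 mm behind the grasp point. The pads swing forward as they close: fully open they stand 13 mm farther back than shut.
Start: joints at [-1.382, 0.411, -0.013, 1.596, 0.006, 1.134, -0.082], TCP at [0.159, 0.605, 0.242] pointing down, gripper open.
Joint ranges: [-2.95, 2.95], [-0.29, 1.99], [-1.47, 1.44], [0.14, 2.54], [-1.03, 4.17], [0.13, 1.85], [-2.86, 2.86]. Speed limits (rad/s): [2.39, 2.39, 3.01, 3.01, 3.14, 3.14, 3.14].

INTERFACE

Orientations are given as a unit quaternion [x, y, z, w].
In Python, from workcell import arm gives the robot as it stands.
- The arm moves only by the tool step_arm, never from a script. Its argument "moves" is a list of rows, each an object with "linear": the shift along the tool's x, y, z in m, a list of three; "angular": the turn, a rotation vector about the tool's x, y, z in degrees, a list of three; "claw": the opening, from 0 (shut) to 1 (fully open). In form: [{"linear": [dx, dy, dz], "angular": [wx, wy, wz], "claw": claw}, ...]. A call has 1 to 20 rows; each row is the pose to reach, as a shift and turn from the pose commanded when the call began, along the tool's axes at that moment; what a row does not reach only later rows make up. A row lasts 1/10 s, in which the tool goes at most 50 mm and 8.59 degrees, less where a joint would pass 70% of its speed; a pose out of reach is approached as far as the arm can. A call with a gripper value outside its range is refused whole. The fingers move at their own pace and stop on an object; "newtons" is the grip in N (left out, the last holds). Time passes only in rows, so rows that repeat a pose let the fingers close. It gives the time, the measured TCP pose, the force, the opening and the grip force at its end, in the units of the state.
- arm.get_obs(): the state, without advancing time (a new reading comes with each control period).
- arm.snapshot(name): name is "scene" or "top"; returns a dict with "image" (384x512x3 uint8, blue, green, red), "mtx" (3x3 intrinsics, pixels), "world_from_camera" (4x4, takes a point from camera to world coordinates). Camera axes: x right, y down, z forward; pixel columns grow to the right and rows downward; lengths in m; the calibration is good to about 2 mm. A picture is of the moment at which its call begins. There is no depth.
- arm.sign_off(): hands the job in; it is judged then, once.
The state is a dict: "clock": time; "qpos": joint angles; "joint_velocities": joint speeds; "joint_efforts": joint torques, N m; "eef_pos": TCP position; "ee_rot": TCP orientation; "contact_force": force on the tool from outside, world axes, zero at the start; "moment": the same for the moment, N m; "grip_width": finger opening in m; "grip_force": force on a finger pad.
Only numpy, scipy, OpenCV 4.12 (cv2) and the standard library are available. Lean on these libraries where they do the work, as an engineer would, in place of code of your own. Each camera call takes 0.05 s, during which the arm holds its last target. There are 200 camera calls.

TASK

Bring the loose white shelf riser square up against the riser that is screwed to the counter, edges in line, then turn the cam lock on top clockwise so that its hook draws the two tightly together. Stop as soon as you feel it go tight - do not force the cam any further - let go, and leave the crockery and the jar where they stand.

Things in the scene. Friction and masses are not known exactly. Their poses are not given: they have to be found in the camera images.
- base_riser: White riser (low step for crockery) screwed to the counter: 180 mm along its x, 200 along its y, 70 high, 15 mm boards, open at its x ends. Origin: centre of its underside, z up. Its joint face is the upright face at y = -100 mm.
- buffer (a point): Rubber buffer at base_riser (68, -100, 54) mm; its twin is at x = -68. Black pads 22 mm wide, 28 mm tall, standing proud of the joint face by 1 to 5 mm (adjustable, both alike, NOT measured: this point stays on the joint face). They give up to about 1 mm under the cam's draw.
- cam: Steel cam lock on base_riser, turning about an upright axis at base_riser (0, -74) mm. Origin on the axis at the riser's top, z up. Clockwise from above closes it. Turn = base_riser's yaw minus cam's yaw: -0.35 to 0 rad at the start (open, hook aside on the +x side); stops at -0.4 and 2.15. Needs some 0.06 N m to turn, and stays where left.
- lever_end (a point): Middle of the outer end of the cam's lever, at its top: cam (60, 0, 46) mm, 116 mm over the counter. The lever is an upright black bar 12 mm thick, lying along the cam's x from -22 to +62 mm of the axis, 12 to 46 mm above the riser's top; push its side or grip it from above. Open, it points along the base riser's +x; closing swings it over the end riser's top and post (which it clears).
- hook_tip (a point): Tip of the cam's flat crescent hook, 52 mm from the axis, 2 to 8 mm above the riser's top. Passes the post at a turn of 0.3 rad if the faces are under 8 mm apart; its inner edge then draws the post in 5.9 mm per rad. Goes tight at 1.1 to 1.95 rad, set by the buffers: felt only. Torque: under 0.25 N m while drawing, over 0.4 when tight (some 20 N on the post, +20 N per 0.1 rad more).
- end_riser: Loose white riser, 0.8 kg nominal: 180 mm along its x, 150 mm along its y, 70 mm high. Origin: centre of its underside, z up. Its joint face is the upright face at y = +75 mm, which goes against the base riser's joint face, both risers' axes parallel (same yaw). Slides on the counter.
- post (a point): Upright steel pin 8 mm across, 11 mm tall, on end_riser's top at (0, 65, 70) mm of its frame, 10 mm behind its joint face; the point is at half its height. The cam hook goes round it.
- fence (a point): Middle of the top edge of end_riser's fence, at (0, -67.5, 106) mm of its frame: an upright board 15 mm thick along the y = -75 mm edge, rising 36 mm above the riser's top: the place to grip it from above.
- joint_mid (a point): Point on end_riser's joint face, (0, 75, 70) mm of its frame: middle of that face's top edge. When joined it faces base_riser (0, -100, 70) mm, 0.5 to 5 mm off.
- ramekin: Bystander: small white bowl 68 mm across, 40 mm high, standing on the base riser at its +y half. Origin: centre of underside.
- jug: Bystander: terracotta mug-shaped jug, 84 mm across, 110 mm high. Origin: centre of underside.
- cup: Bystander: white cup, 80 mm across, 85 mm high. Origin: centre of underside.
- spice: Bystander: amber glass jar with black cap, 44 mm across, 100 mm high. Origin: centre of underside.
Mind the look-alikes: they are no part of the job. What is shaped like the end_riser but purple, turquoise or yellow is not meant.

How it is judged:
By the outcome, as a careful person would: the job done as asked, in the order asked, and still so for the second after the job is handed in, with the robot touching nothing.
It also fails if it takes over 56 s, if anything falls off the work surface, if the arm or the gripper's body presses on something with over 40 N, if the wrist force passes 120 N, or if a joint passes its speed limit or range.

## Working session

There is one attempt and no reset: what is moved stays moved. The work goes in short steps, Python scripts to look and compute and a tool call to move; the robot and the scene stay as the last step left them, time stands still between calls to the robot, and variables do not carry over. Pictures are saved under pics/ and viewed, at most 10 in all, crops included, and the job is handed in when it is done.

Besides the shell and the picture viewer there is one more tool, called after "Request:" as name([rows], argument=value, ...), one row to a line, values as JSON. step_arm: Moves the arm, as the interface text tells. Its arguments: {"type":"object","properties":{"moves":{"type":"array","items":{"type":"object","properties":{"linear":{"type":"array","items":{"type":"number"}},"angular":{"type":"array","items":{"type":"number"}},"claw":{"type":"number"}}}},"newtons":{"type":"number"}},"required":["moves"]}

```bash
mkdir -p pics; ls; python3 - <<'E'
from workcell import arm
import cv2,numpy as np,pickle
d={}
for n in("scene","top"):
    s=arm.snapshot(n);d[n]=s;cv2.imwrite(f"pics/{n}0.png",s["image"])
    print(n,s["mtx"].round(1).tolist(),s["world_from_camera"].round(3).tolist())
pickle.dump(d,open("s0.pkl","wb"))
print(arm.get_obs())
E
```

```text
pics
scene [[383.5, 0.0, 254.9], [0.0, 383.5, 182.4], [0.0, 0.0, 1.0]] [[0.668, 0.525, -0.528, 1.172], [0.744, -0.481, 0.464, -0.497], [-0.01, -0.702, -0.712, 0.837], [0.0, 0.0, 0.0, 1.0]]
top [[379.0, 0.0, 250.7], [0.0, 379.0, 197.5], [0.0, 0.0, 1.0]] [[0.026, -0.981, 0.19, 0.398], [-1.0, -0.028, -0.009, -0.009], [0.014, -0.19, -0.982, 1.237], [0.0, 0.0, 0.0, 1.0]]
{'clock': 0.1, 'qpos': array([-1.3822066 ,  0.41184618, -0.01271153,  1.59694631,  0.00557484,
        1.13428735, -0.0822195 ]), 'joint_velocities': array([ 7.16178982e-04, -1.81022790e-03, -6.79916511e-05, -8.78328818e-04,
        4.07894410e-04,  4.51866992e-04,  1.54900801e-04]), 'joint_efforts': array([ 3.38688304e-03, -6.01828694e+01,  6.84568863e-01, -3.00092912e+01,
        1.40566734e-02,  6.36823213e-03,  1.56108581e-05]), 'eef_pos': array([0.15865637, 0.60409239, 0.24152652]), 'ee_rot': array([ 1.28045553e-01,  9.91768022e-01, -7.24052198e-04, -5.33097170e-05]), 'contact_force': array([-0.44567904, -0.63356656,  0.47016233]), 'moment': array([0.00155269, 0.02192499, 0.043296  ]), 'grip_force': 0.0, 'grip_width': 0.0849982191494576}
```

View pics/top0.png

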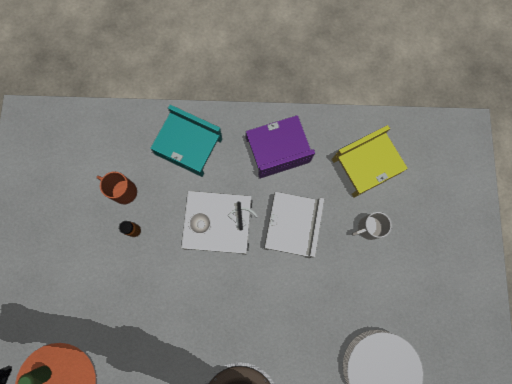

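View pics/scene0.png

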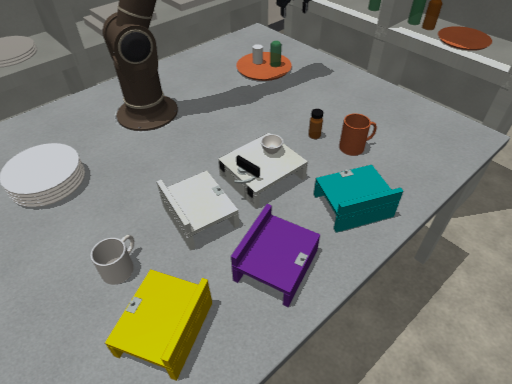

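The top view shows the base riser at (217,222) with bowl and cam. The candidates for the loose riser are white with fence at (294,225), purple (280,146), turquoise (187,140) and yellow (371,160). I choose the white one at (294,225). Next is a close crop to confirm it, plus corner measurements.

```bash
cat > h.py <<'E'
import numpy as np,cv2
def ray(s,uv,z):
    M=s["world_from_camera"];d=M[:3,:3]@np.linalg.solve(s["mtx"],[uv[0],uv[1],1.]);o=M[:3,3]
    return o+d*(z-o[2])/d[2]
def proj(s,p):
    M=s["world_from_camera"];c=s["mtx"]@(M[:3,:3].T@(np.asarray(p)-M[:3,3]));return c[:2]/c[2]
E
python3 - <<'E'
import pickle,cv2,numpy as np
from h import *
d=pickle.load(open("s0.pkl","rb"));s=d["top"];im=s["image"]
a=im[180:265,170:335];b=d["scene"]["image"][120:250,150:320]
A=cv2.resize(a,None,fx=4.7,fy=4.7,interpolation=cv2.INTER_CUBIC);B=cv2.resize(b,None,fx=4.5,fy=4.5,interpolation=cv2.INTER_CUBIC)
cv2.imwrite("pics/cropA.png",A);cv2.imwrite("pics/cropB.png",B)
g=im.min(2);hsv=cv2.cvtColor(im,cv2.COLOR_BGR2HSV)
print(g[222,[180,182,184,186,190,240,250,252,255,260,264,266,268,270,300,315,317,319,321,324,326]])
m=((g>150)&(hsv[...,1]<40)).astype(np.uint8)
n,l,st,c=cv2.connectedComponentsWithStats(m)
for i in range(1,n):
    if st[i,4]>300:
        q=(l==i).astype(np.uint8);cs=max(cv2.findContours(q,0,1)[0],key=cv2.contourArea)
        r=cv2.minAreaRect(cs);bx=cv2.boxPoints(r)
        print(st[i],[(p.round(1).tolist(),ray(s,p,.07).round(4)[:2].tolist()) for p in bx])
E
```

```text
[136 135 152 178 133  38 132 134 133 133 103  87  83 158 177  92 177 175
 131 133 133]
[ 181  191   77   62 3179] [([181.0, 247.5], [0.4624, 0.189]), ([186.1999969482422, 189.89999389648438], [0.6424, 0.1835]), ([258.79998779296875, 196.5], [0.6278, -0.045]), ([253.5, 254.10000610351562], [0.4483, -0.0329])]
[ 265  192   50   64 2342] [([264.5, 247.6999969482422], [0.4688, -0.0659]), ([274.8999938964844, 191.1999969482422], [0.6462, -0.0955]), ([317.3999938964844, 199.10000610351562], [0.6248, -0.2293]), ([306.8999938964844, 255.5], [0.4484, -0.196])]
[ 348  333   75   51 3192] [([348.0, 333.0], [0.2258, -0.3167]), ([422.0, 333.0], [0.231, -0.5359]), ([422.0, 383.0], [0.0934, -0.5276]), ([348.0, 383.0], [0.0887, -0.3136])]
```

View pics/cropA.png

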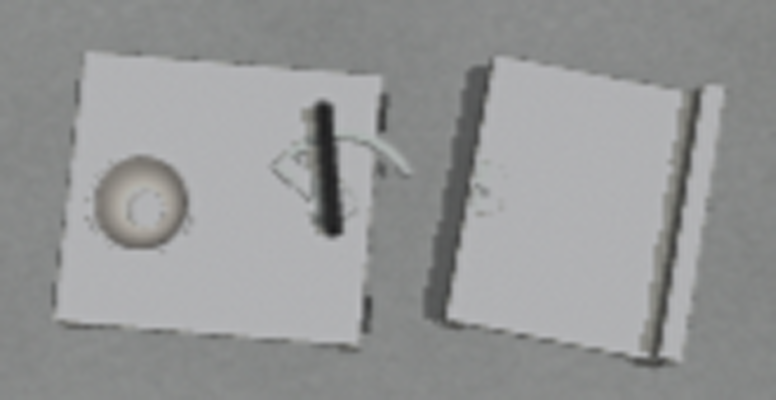

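View pics/cropB.png

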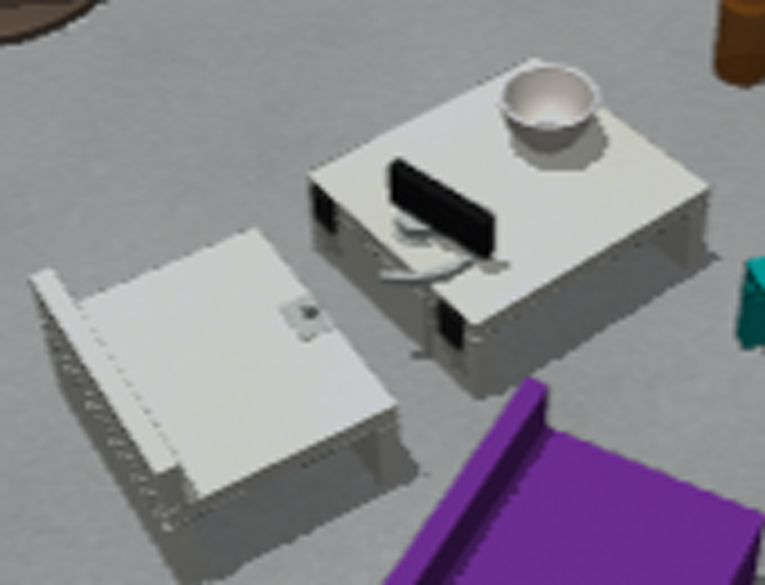

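The crops confirm it: a white riser with its fence on the right and the post plate near (273,222), facing the base's black buffers. The lever runs from (238,202) up to (241,230). Now the sub-pixel edge fits.

```bash
cat >> h.py <<'E'
from scipy.ndimage import map_coordinates
def edge(s,P,Q,z,lo=.12,hi=.88,n=40,half=.012,skip=lambda t:False,sign=1):
    """P,Q rough world xy of an edge (bright inside on left of P->Q when sign=1). returns refined line pt,dir,rms"""
    g=s["image"].min(2).astype(float);P=np.array(P[:2]);Q=np.array(Q[:2])
    for it in range(2):
        u=(Q-P)/np.linalg.norm(Q-P);nn=np.array([-u[1],u[0]]);pts=[]
        a=np.linspace(-half,half,49)
        for t in np.linspace(lo,hi,n):
            if skip(t):continue
            c=P+t*(Q-P);uv=np.array([proj(s,[*(c+k*nn),z]) for k in a])
            v=map_coordinates(g,[uv[:,1],uv[:,0]],order=1)
            gr=np.gradient(v)*sign;i=gr[4:-4].argmax()+4;w=np.clip(gr[i-4:i+5],0,None)
            pts.append(c+nn*(w@a[i-4:i+5]/w.sum()))
        pts=np.array(pts)
        vx,vy,x0,y0=cv2.fitLine(pts.astype(np.float32),cv2.DIST_HUBER,0,.0005,1e-5).ravel()
        D=np.array([vx,vy]);D*=np.sign(D@u);X=np.array([x0,y0])
        P,Q=[X+D*((e-X)@D) for e in(P,Q)]
    r=(pts-X)@[-D[1],D[0]]
    return X,D,r.std()
def meet(a,b):
    t=np.linalg.solve(np.c_[a[1],-b[1]],b[0]-a[0]);return a[0]+t[0]*a[1]
def ang(D):return np.degrees(np.arctan2(D[1],D[0]))
def corners(s,uvs,z):return [ray(s,p,zz)[:2] for p,zz in zip(uvs,z if np.ndim(z) else [z]*4)]
E
python3 - <<'E'
import pickle
from h import *
d=pickle.load(open("s0.pkl","rb"));s=d["top"]
# image order TL,TR,BR,BL ; world: TL=(+x,+y) TR=(+x,-y) BR=(-x,-y) BL=(-x,+y)
def rep(name,uv,z,zs):
    C=corners(s,uv,zs);L=[]
    for i in range(4):
        zz=z[i]
        # TL->TR->BR->BL is clockwise from above => inside on right => sign -1 with left normal
        P,Q=C[i],C[(i+1)%4]
        L.append(edge(s,P,Q,zz,sign=-1,skip=(lambda t:.25<t<.5) if name=="base" and i==1 else (lambda t:False)))
        print(name,i,"ang",ang(L[-1][1]).round(2),"rms mm",(L[-1][2]*1e3).round(2),L[-1][0].round(4))
    K=[meet(L[i-1],L[i]) for i in range(4)]
    print(" corners",np.round(K,4).tolist(),"sides",[round(float(np.linalg.norm(K[i]-K[(i+1)%4])*1e3),1) for i in range(4)])
    return L,K
rep("base",[(188.7,191.3),(251.3,196.2),(246.6,253.6),(182.1,248.1)],[.07]*4,.07)
# end: edges: top side (+x), fence outer (z=.106), bottom side, front (left)
rep("end",[(275.1,192.3),(323.6,198.3),(315.3,256.6),(265.1,248.7)],[.07,.106,.07,.07],[.07,.106,.106,.07])
# lever
m=(s["image"].max(2)<60).astype(np.uint8);m[:,:232]=0;m[:,246:]=0;m[:198]=0;m[236:]=0
p=cv2.findNonZero(m).reshape(-1,2).astype(np.float32)
w=np.array([ray(s,q,.116)[:2] for q in p]);f=cv2.fitLine(w.astype(np.float32),2,0,.001,1e-4).ravel()
t=(w-f[2:])@f[:2];print("lever",len(p),ang(f[:2]),f[2:]+f[:2]*t.min(),f[2:]+f[:2]*t.max())
E
```

```text
base 0 ang -93.25 rms mm 0.61 [0.6349 0.0791]
base 1 ang 176.97 rms mm 1.63 [ 0.5417 -0.0142]
base 2 ang 86.66 rms mm 0.57 [0.4571 0.0983]
base 3 ang -3.1 rms mm 0.56 [0.5532 0.1835]
 corners [[0.6406000256538391, 0.17880000174045563], [0.6294000148773193, -0.01889999955892563], [0.45089998841285706, -0.009399999864399433], [0.46239998936653137, 0.188400000333786]] sides [198.0, 178.8, 198.2, 178.4]
end 0 ang -99.82 rms mm 0.63 [ 0.6335 -0.1692]
end 1 ang 170.4 rms mm 0.52 [ 0.5277 -0.2264]
end 2 ang 80.32 rms mm 0.54 [ 0.4577 -0.139 ]
end 3 ang -9.41 rms mm 0.41 [ 0.5581 -0.0803]
 corners [[0.6463000178337097, -0.0949999988079071], [0.6208999752998352, -0.24220000207424164], [0.44519999623298645, -0.21250000596046448], [0.4702000021934509, -0.065700002014637]] sides [149.4, 178.2, 148.8, 178.6]
lever 73 6.134069 [0.51895756 0.00865537] [0.60031162 0.01739854]
```

```bash
cat >> h.py <<'E'
from scipy.spatial.transform import Rotation as R
def to(p,yaw,prec=4):
    """shift/turn in tool axes to tool-down pose at p, tool y axis at world heading yaw (deg)"""
    from workcell import arm
    o=arm.get_obs();R0=R.from_quat(o["ee_rot"])
    y=np.r_[np.cos(np.radians(yaw)),np.sin(np.radians(yaw)),0];z=np.array([0,0,-1.])
    T=R.from_matrix(np.c_[np.cross(y,z),y,z])
    print("t",round(o["clock"],2),"pos",o["eef_pos"].round(4),"yaw_y",ang(R0.as_matrix()[:2,1]).round(2),"F",o["contact_force"].round(2),"M",o["moment"].round(3),"grip",round(o["grip_width"],4),round(o["grip_force"],1))
    print("lin",R0.inv().apply(np.array(p)-o["eef_pos"]).round(prec).tolist(),"ang",(R0.inv()*T).as_rotvec(degrees=True).round(2).tolist())
E
python3 -c "
from h import *
to([.5344,-.2204,.20],80.35)"
```

```text
t 0.1 pos [0.1587 0.6041 0.2415] yaw_y 75.29 F [-0.45 -0.63  0.47] M [0.002 0.022 0.043] grip 0.085 0.0
lin [-0.5728, -0.702, 0.0426] ang [-0.08, 0.0, -5.06]
```

Request:
step_arm([
  {"linear":[-0.573,-0.702,0.0426],"angular":[-0.08,0,-5.06],"claw":1},
  {"linear":[-0.573,-0.702,0.0426],"angular":[-0.08,0,-5.06],"claw":1},
  {"linear":[-0.573,-0.702,0.0426],"angular":[-0.08,0,-5.06],"claw":1},
  {"linear":[-0.573,-0.702,0.0426],"angular":[-0.08,0,-5.06],"claw":1},
  {"linear":[-0.573,-0.702,0.0426],"angular":[-0.08,0,-5.06],"claw":1},
  {"linear":[-0.573,-0.702,0.0426],"angular":[-0.08,0,-5.06],"claw":1},
  {"linear":[-0.573,-0.702,0.0426],"angular":[-0.08,0,-5.06],"claw":1},
  {"linear":[-0.573,-0.702,0.0426],"angular":[-0.08,0,-5.06],"claw":1},
  {"linear":[-0.573,-0.702,0.0426],"angular":[-0.08,0,-5.06],"claw":1},
  {"linear":[-0.573,-0.702,0.0426],"angular":[-0.08,0,-5.06],"claw":1},
  {"linear":[-0.573,-0.702,0.0426],"angular":[-0.08,0,-5.06],"claw":1},
  {"linear":[-0.573,-0.702,0.0426],"angular":[-0.08,0,-5.06],"claw":1},
  {"linear":[-0.573,-0.702,0.0426],"angular":[-0.08,0,-5.06],"claw":1},
  {"linear":[-0.573,-0.702,0.0426],"angular":[-0.08,0,-5.06],"claw":1},
  {"linear":[-0.573,-0.702,0.0426],"angular":[-0.08,0,-5.06],"claw":1},
  {"linear":[-0.573,-0.702,0.0426],"angular":[-0.08,0,-5.06],"claw":1},
  {"linear":[-0.573,-0.702,0.0426],"angular":[-0.08,0,-5.06],"claw":1},
  {"linear":[-0.573,-0.702,0.0426],"angular":[-0.08,0,-5.06],"claw":1},
  {"linear":[-0.573,-0.702,0.0426],"angular":[-0.08,0,-5.06],"claw":1},
  {"linear":[-0.573,-0.702,0.0426],"angular":[-0.08,0,-5.06],"claw":1},
])

```text
clock: 2.1
eef_pos: [0.5342, -0.2219, 0.1988]
ee_rot: [0.086, 0.996, 0.0, -0.001]
contact_force: [-0.1, -0.6, -0.5]
grip_width: 0.0854
grip_force: 0.0
```

```bash
python3 -c "
from h import *
to([.5344,-.2204,.088],80.35)"
```

```text
t 2.1 pos [ 0.5342 -0.2219  0.1988] yaw_y 80.16 F [-0.05 -0.59 -0.54] M [ 0.066 -0.026  0.045] grip 0.0854 0.0
lin [-0.0002, 0.0015, 0.1108] ang [0.02, -0.09, -0.19]
```

Request:
step_arm([
  {"linear":[0,0,0.03],"angular":[0,0,0],"claw":1},
  {"linear":[0,0,0.06],"angular":[0,0,0],"claw":1},
  {"linear":[0,0,0.09],"angular":[0,0,0],"claw":1},
  {"linear":[0,0,0.111],"angular":[0,0,0],"claw":1},
  {"linear":[0,0,0.111],"angular":[0,0,0],"claw":1},
  {"linear":[0,0,0.111],"angular":[0,0,0],"claw":1},
])

```text
clock: 2.7
eef_pos: [0.5347, -0.2185, 0.0891]
ee_rot: [0.083, 0.997, 0.001, -0.0]
contact_force: [-0.2, -0.6, 0.9]
grip_width: 0.0855
grip_force: 0.0
```

```bash
python3 -c "
from h import *
to([.5344,-.2204,.088],80.35)"
```

```text
t 2.7 pos [ 0.5347 -0.2185  0.0891] yaw_y 80.43 F [-0.18 -0.65  0.88] M [-0.083 -0.028  0.03 ] grip 0.0855 0.0
lin [-0.0, -0.0019, 0.0011] ang [0.12, -0.03, 0.08]
```

Request:
step_arm([
  {"linear":[0,-0.001,0.001],"angular":[0,0,0],"claw":0.3},
  {"linear":[0,-0.001,0.001],"angular":[0,0,0],"claw":0.1},
  {"linear":[0,-0.001,0.001],"angular":[0,0,0],"claw":0},
  {"linear":[0,-0.001,0.001],"angular":[0,0,0],"claw":0},
  {"linear":[0,-0.001,0.001],"angular":[0,0,0],"claw":0},
  {"linear":[0,-0.001,0.001],"angular":[0,0,0],"claw":0},
  {"linear":[0,-0.001,0.001],"angular":[0,0,0],"claw":0},
  {"linear":[0,-0.001,0.001],"angular":[0,0,0],"claw":0},
], newtons=50)

```text
clock: 3.5
eef_pos: [0.5348, -0.2205, 0.0881]
ee_rot: [0.084, 0.996, 0.001, 0.0]
contact_force: [-1.0, 2.7, 5.5]
grip_width: 0.0143
grip_force: 50.4
```

```bash
python3 -c "
from h import *
to([.5344,-.2204,.088],80.35)"
```

```text
t 3.5 pos [ 0.5348 -0.2205  0.0881] yaw_y 80.37 F [-1.    2.69  5.55] M [ 0.276  0.259 -0.001] grip 0.0143 50.4
lin [0.0004, -0.0, 0.0001] ang [0.12, 0.03, 0.02]
```

```bash
python3 -c "
from h import *
to([.5317,-.1774,.0881],86.82)"
```

```text
t 3.5 pos [ 0.5348 -0.2205  0.0881] yaw_y 80.37 F [-1.    2.69  5.55] M [ 0.276  0.259 -0.001] grip 0.0143 50.4
lin [0.0103, 0.0419, 0.0001] ang [0.12, 0.03, -6.45]
```

Request:
step_arm([
  {"linear":[0.001,0.004,0],"angular":[0,0,-0.6],"claw":0},
  {"linear":[0.002,0.008,0],"angular":[0,0,-1.3],"claw":0},
  {"linear":[0.003,0.0125,0],"angular":[0,0,-1.9],"claw":0},
  {"linear":[0.004,0.017,0],"angular":[0,0,-2.6],"claw":0},
  {"linear":[0.005,0.021,0],"angular":[0,0,-3.2],"claw":0},
  {"linear":[0.006,0.025,0],"angular":[0,0,-3.9],"claw":0},
  {"linear":[0.007,0.029,0],"angular":[0,0,-4.5],"claw":0},
  {"linear":[0.008,0.0335,0],"angular":[0,0,-5.2],"claw":0},
  {"linear":[0.009,0.038,0],"angular":[0,0,-5.8],"claw":0},
  {"linear":[0.0103,0.042,0],"angular":[0,0,-6.45],"claw":0},
  {"linear":[0.0103,0.042,0],"angular":[0,0,-6.45],"claw":0},
  {"linear":[0.0103,0.042,0],"angular":[0,0,-6.45],"claw":0},
])

```text
clock: 4.7
eef_pos: [0.5319, -0.1785, 0.0881]
ee_rot: [0.028, 1.0, 0.0, 0.001]
contact_force: [1.0, -4.8, 4.1]
grip_width: 0.0143
grip_force: 50.4
```

```bash
python3 - <<'E'
from h import *
from workcell import arm
s=arm.snapshot("top");cv2.imwrite("pics/top1.png",s["image"])
cv2.imwrite("pics/c1.png",cv2.resize(s["image"][170:275,170:345],None,fx=4.5,fy=4.5,interpolation=cv2.INTER_CUBIC))
to([.5317,-.1774,.0881],86.82)
E
```

```text
t 4.75 pos [ 0.5319 -0.1785  0.0881] yaw_y 86.77 F [ 1.2  -4.36  4.26] M [-1.118 -0.172 -0.09 ] grip 0.0142 50.4
lin [0.0002, 0.0011, 0.0] ang [0.03, 0.08, -0.05]
```

View pics/c1.png

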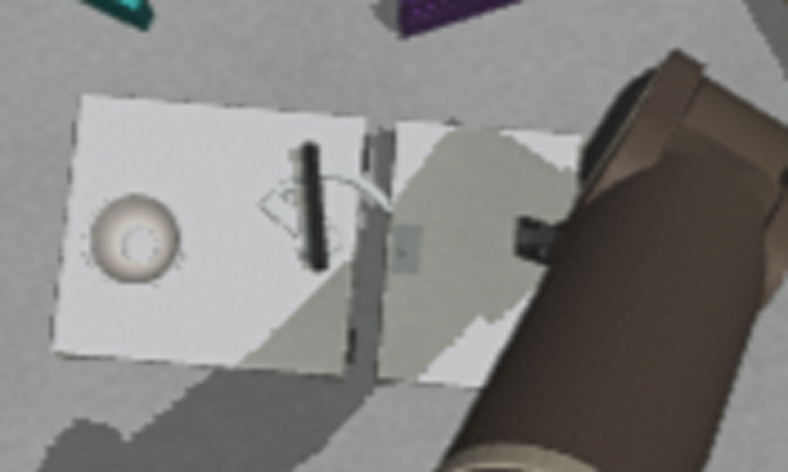

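The risers are parallel with edges in line and about 20 mm apart. The post plate at crop (405,248) clears the hook tip at (388,207). Now pushing in.

Request:
step_arm([
  {"linear":[0,0.003,0],"angular":[0,0,0],"claw":0},
  {"linear":[0,0.006,0],"angular":[0,0,0],"claw":0},
  {"linear":[0,0.009,0],"angular":[0,0,0],"claw":0},
  {"linear":[0,0.012,0],"angular":[0,0,0],"claw":0},
  {"linear":[0,0.014,0],"angular":[0,0,0],"claw":0},
  {"linear":[0,0.014,0],"angular":[0,0,0],"claw":0},
])

```text
clock: 5.35
eef_pos: [0.5321, -0.1653, 0.0881]
ee_rot: [0.028, 1.0, -0.0, 0.0]
contact_force: [-1.1, -6.2, 5.8]
grip_width: 0.0143
grip_force: 50.5
```

Request:
step_arm([
  {"linear":[0,0.0005,0],"angular":[0,0,0],"claw":0},
  {"linear":[0,0.001,0],"angular":[0,0,0],"claw":0},
  {"linear":[0,0.001,0],"angular":[0,0,0],"claw":0},
])

```text
clock: 5.65
eef_pos: [0.5321, -0.1647, 0.0881]
ee_rot: [0.029, 1.0, -0.0, 0.0]
contact_force: [-0.5, -6.5, 5.3]
grip_width: 0.0146
grip_force: 50.5
```

Request:
step_arm([
  {"linear":[0,0.0005,0],"angular":[0,0,0],"claw":0},
  {"linear":[0,0.001,0],"angular":[0,0,0],"claw":0},
  {"linear":[0,0.001,0],"angular":[0,0,0],"claw":0},
])

```text
clock: 5.95
eef_pos: [0.5322, -0.1637, 0.0881]
ee_rot: [0.029, 1.0, -0.0, 0.0]
contact_force: [-0.2, -7.9, 5.5]
grip_width: 0.0144
grip_force: 50.5
```

Request:
step_arm([
  {"linear":[0,0.0005,0],"angular":[0,0,0],"claw":0},
  {"linear":[0,0.001,0],"angular":[0,0,0],"claw":0},
  {"linear":[0,0.001,0],"angular":[0,0,0],"claw":0},
])

```text
clock: 6.25
eef_pos: [0.5322, -0.1627, 0.0881]
ee_rot: [0.029, 1.0, -0.0, 0.0]
contact_force: [0.0, -8.0, 5.0]
grip_width: 0.0142
grip_force: 50.5
```

Request:
step_arm([
  {"linear":[0,0.0005,0],"angular":[0,0,0],"claw":0},
  {"linear":[0,0.001,0],"angular":[0,0,0],"claw":0},
  {"linear":[0,0.001,0],"angular":[0,0,0],"claw":0},
])

```text
clock: 6.55
eef_pos: [0.5323, -0.1617, 0.0881]
ee_rot: [0.029, 1.0, -0.0, 0.0]
contact_force: [-0.8, -7.1, 5.4]
grip_width: 0.0141
grip_force: 50.5
```

Request:
step_arm([
  {"linear":[0,0.0005,0],"angular":[0,0,0],"claw":0},
  {"linear":[0,0.001,0],"angular":[0,0,0],"claw":0},
  {"linear":[0,0.001,0],"angular":[0,0,0],"claw":0},
])

```text
clock: 6.85
eef_pos: [0.5323, -0.1611, 0.0881]
ee_rot: [0.029, 1.0, -0.001, 0.0]
contact_force: [-0.8, -8.7, 4.7]
grip_width: 0.0143
grip_force: 50.5
```

Request:
step_arm([
  {"linear":[0,0.0005,0],"angular":[0,0,0],"claw":0},
  {"linear":[0,0.001,0],"angular":[0,0,0],"claw":0},
  {"linear":[0,0.001,0],"angular":[0,0,0],"claw":0},
])

```text
clock: 7.15
eef_pos: [0.5323, -0.161, 0.0881]
ee_rot: [0.029, 1.0, -0.001, 0.001]
contact_force: [-0.6, -10.9, 4.1]
grip_width: 0.0141
grip_force: 50.3
```

Request:
step_arm([
  {"linear":[0,0.0005,0],"angular":[0,0,0],"claw":0},
  {"linear":[0,0.0015,0],"angular":[0,0,0],"claw":0},
  {"linear":[0,0.0015,0],"angular":[0,0,0],"claw":0},
])

```text
clock: 7.45
eef_pos: [0.5323, -0.161, 0.0882]
ee_rot: [0.03, 1.0, -0.002, 0.001]
contact_force: [0.6, -15.6, 2.1]
grip_width: 0.0141
grip_force: 50.2
```

```bash
python3 - <<'E'
from h import *
to([.5323,-.161,.0881],86.82)
E
```

```text
t 7.45 pos [ 0.5323 -0.161   0.0882] yaw_y 86.61 F [  0.58 -15.58   2.1 ] M [-3.118  0.06   0.121] grip 0.0141 50.2
lin [0.0, -0.0, 0.0001] ang [-0.23, 0.1, -0.21]
```

Request:
step_arm([
  {"linear":[0,-0.001,0],"angular":[0,0,0],"claw":0},
  {"linear":[0,-0.002,0],"angular":[0,0,0],"claw":0},
  {"linear":[0,-0.002,0],"angular":[0,0,0],"claw":0.5},
  {"linear":[0,-0.002,0],"angular":[0,0,0],"claw":0.5},
  {"linear":[0,-0.002,0],"angular":[0,0,0],"claw":0.5},
  {"linear":[0,-0.002,0],"angular":[0,0,0],"claw":0.5},
  {"linear":[0,-0.002,-0.03],"angular":[0,0,0],"claw":0.5},
  {"linear":[0,-0.002,-0.07],"angular":[0,0,0],"claw":0.5},
  {"linear":[0,-0.012,-0.11],"angular":[0,0,0],"claw":0.5},
  {"linear":[0,-0.05,-0.12],"angular":[0,0,0],"claw":0.3},
  {"linear":[0,-0.1,-0.12],"angular":[0,0,0],"claw":0},
  {"linear":[0,-0.15,-0.12],"angular":[0,0,0],"claw":0},
  {"linear":[0,-0.2,-0.12],"angular":[0,0,0],"claw":0},
  {"linear":[0,-0.22,-0.12],"angular":[0,0,0],"claw":0},
  {"linear":[0,-0.22,-0.12],"angular":[0,0,0],"claw":0},
])

```text
clock: 8.95
eef_pos: [0.5184, -0.38, 0.2072]
ee_rot: [0.031, 1.0, -0.0, -0.0]
contact_force: [0.2, -0.4, -0.5]
grip_width: -0.0003
grip_force: 0.0
```

```bash
cat > m.py <<'E'
import sys
from h import *
from workcell import arm
s=arm.snapshot("top");n=sys.argv[1];cv2.imwrite(f"pics/{n}.png",cv2.resize(s["image"][170:275,170:345],None,fx=4.5,fy=4.5,interpolation=cv2.INTER_CUBIC))
Rb=R.from_euler('z',-3.18,degrees=True).as_matrix()[:2,:2];b=np.array([.54583,.08468])
g=float(sys.argv[2]) if len(sys.argv)>2 else .0036
W=lambda x,y:b+Rb@[x,y]
y1=-.1-g;y2=y1-.15
for nm,P,Q,z in [("+x",W(.09,y1),W(.09,y2),.07),("fence",W(.09,y2),W(-.09,y2),.106),("-x",W(-.09,y2),W(-.09,y1),.07),("b+x",W(.09,.1),W(.09,-.1),.07),("b-x",W(-.09,-.1),W(-.09,.1),.07)]:
    X,D,r=edge(s,P,Q,z,sign=-1);print(nm,"ang",ang(D).round(2),"base-frame mm",(Rb.T@(X-b)*1e3).round(2),"rms",(r*1e3).round(2))
to([.5,-.3,.2],86.82)
E
python3 m.py c2
```

```text
+x ang -93.53 base-frame mm [  88.83 -181.52] rms 0.6
fence ang 176.91 base-frame mm [   2.1  -253.63] rms 2.25
-x ang 87.16 base-frame mm [ -89.86 -175.38] rms 0.63
b+x ang -93.02 base-frame mm [89.18  3.9 ] rms 0.61
b-x ang 86.9 base-frame mm [-89.31 -17.54] rms 0.57
t 9.0 pos [ 0.5194 -0.3773  0.207 ] yaw_y 86.64 F [-0.16  0.56  0.38] M [ 0.034 -0.002  0.004] grip -0.0 0.0
lin [0.0239, 0.076, 0.0071] ang [0.08, -0.04, -0.18]
```

View pics/c2.png

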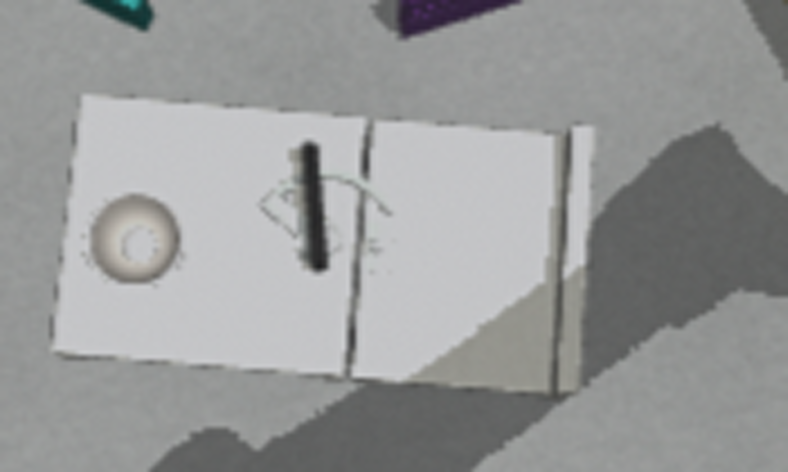

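The gap is about 3.6 mm, the lateral offset under 0.5 mm and the yaw aligned, so both buffers are seated. Next I straddle the lever.

```bash
python3 - <<'E'
from h import *
to([.5914,.0161,.18],96.1)
E
```

```text
t 9.0 pos [ 0.5194 -0.3773  0.207 ] yaw_y 86.64 F [-0.16  0.56  0.38] M [ 0.034 -0.002  0.004] grip -0.0 0.0
lin [-0.0489, 0.3969, 0.0275] ang [0.09, -0.03, -9.46]
```

Request:
step_arm([
  {"linear":[-0.006,0.05,0],"angular":[0,0,-1.5],"claw":0.47},
  {"linear":[-0.012,0.1,0],"angular":[0,0,-3],"claw":0.47},
  {"linear":[-0.018,0.15,0],"angular":[0,0,-4.5],"claw":0.47},
  {"linear":[-0.025,0.2,0],"angular":[0,0,-6],"claw":0.47},
  {"linear":[-0.031,0.25,0],"angular":[0,0,-7.5],"claw":0.47},
  {"linear":[-0.037,0.3,0.01],"angular":[0,0,-9],"claw":0.47},
  {"linear":[-0.043,0.35,0.02],"angular":[0,0,-9.46],"claw":0.47},
  {"linear":[-0.049,0.397,0.0275],"angular":[0,0,-9.46],"claw":0.47},
  {"linear":[-0.049,0.397,0.0275],"angular":[0,0,-9.46],"claw":0.47},
  {"linear":[-0.049,0.397,0.0275],"angular":[0,0,-9.46],"claw":0.47},
  {"linear":[-0.049,0.397,0.0275],"angular":[0,0,-9.46],"claw":0.47},
])

```text
clock: 10.1
eef_pos: [0.5909, 0.0177, 0.1807]
ee_rot: [-0.055, 0.998, 0.001, 0.0]
contact_force: [0.6, -0.1, 0.2]
grip_width: 0.0402
grip_force: 0.0
```

```bash
python3 - <<'E'
from h import *
to([.5914,.0161,.097],96.1)
E
```

```text
t 10.1 pos [0.5909 0.0177 0.1807] yaw_y 96.29 F [ 0.61 -0.07  0.17] M [-0.055  0.027 -0.032] grip 0.0402 0.0
lin [-0.0003, -0.0017, 0.0837] ang [0.07, 0.01, 0.19]
```

Request:
step_arm([
  {"linear":[0,-0.001,0.03],"angular":[0,0,0],"claw":0.47},
  {"linear":[0,-0.001,0.06],"angular":[0,0,0],"claw":0.47},
  {"linear":[0,-0.001,0.083],"angular":[0,0,0],"claw":0.47},
  {"linear":[0,-0.001,0.083],"angular":[0,0,0],"claw":0.33},
  {"linear":[0,-0.001,0.083],"angular":[0,0,0],"claw":0.33},
  {"linear":[0,-0.001,0.083],"angular":[0,0,0],"claw":0.33},
])

```text
clock: 10.7
eef_pos: [0.5925, 0.0159, 0.0992]
ee_rot: [-0.054, 0.999, 0.001, 0.001]
contact_force: [0.7, 0.6, 0.3]
grip_width: 0.0283
grip_force: 0.0
```

```bash
cat > cam.py <<'E'
import sys
from h import *
from workcell import arm
A=np.array([.5417,.0108]);BY=-3.18
def report():
    o=arm.get_obs();p=o["eef_pos"];F=o["contact_force"];v=p[:2]-A
    M=R.from_quat(o["ee_rot"]).as_matrix();h=ang(M[:2,1])-90;w=o["grip_width"]
    # trailing pad at TCP + y*w/2 ; lever centre line 6 mm on -y side of it when touching
    n=M[:2,1];off=v@n+w/2-.006;r=v@M[:2,0]*-1 if v@M[:2,0]<0 else v@M[:2,0]
    lever=h+np.degrees(np.arcsin(off/np.linalg.norm([r,off])))
    tau=v[0]*F[1]-v[1]*F[0]+o["moment"][2]
    print("t",round(o["clock"],2),"pos",p.round(4),"h",h.round(2),"F",F.round(2),"Mz",o["moment"][2].round(3),"tau",tau.round(3),"w",w.round(4),"r",r.round(4),"lever if touching",lever.round(1),"turn",np.radians(BY-lever).round(3))
    return o
def rows(phis,lead=.0065,r=.05,z=.098):
    o=report();R0=R.from_quat(o["ee_rot"])
    for f in phis:
        a=np.radians(f);u=np.r_[np.cos(a),np.sin(a)];n=np.r_[-u[1],u[0]]
        P=np.r_[A+r*u-lead*n,z];y=np.r_[n,0];zz=np.r_[0,0,-1.]
        T=R.from_matrix(np.c_[np.cross(y,zz),y,zz])
        print(f,(R0.inv().apply(P-o["eef_pos"])).round(4).tolist(),(R0.inv()*T).as_rotvec(degrees=True).round(1).tolist())
if __name__=="__main__":
    rows([float(x) for x in sys.argv[1:]])
E
python3 cam.py 6 2 -2 -6 -10 -14 -18 -22
```

```text
Traceback (most recent call last):
  File "cam.py", line 22, in <module>
    rows([float(x) for x in sys.argv[1:]])
    ~~~~^^^^^^^^^^^^^^^^^^^^^^^^^^^^^^^^^^
  File "cam.py", line 15, in rows
    o=report();R0=R.from_quat(o["ee_rot"])
  File "cam.py", line 12, in report
    print("t",round(o["clock"],2),"pos",p.round(4),"h",h.round(2),"F",F.round(2),"Mz",o["moment"][2].round(3),"tau",tau.round(3),"w",w.round(4),"r",r.round(4),"lever if touching",lever.round(1),"turn",np.radians(BY-lever).round(3))
                                                                                                                                     ^^^^^^^
AttributeError: 'float' object has no attribute 'round'
```

```bash
sed -i 's/w=o\["grip_width"\]/w=np.float64(o["grip_width"])/; s/lead=.0065/lead=.008/; s/r=v@M\[:2,0\]\*-1 if.*$/r=abs(v@M[:2,0])/' cam.py
python3 cam.py 6 2 -2 -6 -10 -14 -18 -22
```

```text
t 10.7 pos [0.5925 0.0159 0.0992] h 6.19 F [0.69 0.62 0.34] Mz 0.003 tau 0.031 w 0.0283 r 0.0511 lever if touching 14.9 turn -0.315
6.0 [0.0011, -0.0078, 0.0012] [0.1, 0.2, 0.2]
2.0 [0.0018, -0.0113, 0.0012] [0.1, 0.2, 4.2]
-2.0 [0.0027, -0.0147, 0.0012] [0.1, 0.2, 8.2]
-6.0 [0.0039, -0.018, 0.0011] [0.1, 0.2, 12.2]
-10.0 [0.0053, -0.0213, 0.0011] [0.1, 0.2, 16.2]
-14.0 [0.0069, -0.0244, 0.0011] [0.1, 0.1, 20.2]
-18.0 [0.0087, -0.0274, 0.0011] [0.1, 0.1, 24.2]
-22.0 [0.0108, -0.0303, 0.0011] [0.1, 0.1, 28.2]
```

Request:
step_arm([
  {"linear":[0.001,-0.004,0],"angular":[0,0,0],"claw":0.33},
  {"linear":[0.001,-0.008,0],"angular":[0,0,0.2],"claw":0.33},
  {"linear":[0.0018,-0.0113,0],"angular":[0,0,4.2],"claw":0.33},
  {"linear":[0.0027,-0.0147,0],"angular":[0,0,8.2],"claw":0.33},
  {"linear":[0.0039,-0.018,0],"angular":[0,0,12.2],"claw":0.33},
  {"linear":[0.0053,-0.0213,0],"angular":[0,0,16.2],"claw":0.33},
  {"linear":[0.0069,-0.0244,0],"angular":[0,0,20.2],"claw":0.33},
  {"linear":[0.0087,-0.0274,0],"angular":[0,0,24.2],"claw":0.33},
  {"linear":[0.0108,-0.0303,0],"angular":[0,0,28.2],"claw":0.33},
  {"linear":[0.0108,-0.0303,0],"angular":[0,0,28.2],"claw":0.33},
])

```text
clock: 11.7
eef_pos: [0.5844, -0.015, 0.0981]
ee_rot: [0.191, 0.982, 0.001, 0.001]
contact_force: [-0.4, 0.5, -0.4]
grip_width: 0.0284
grip_force: 0.0
```

```bash
python3 cam.py -22 -26 -30 -34 -38 -42 -46
```

```text
t 11.7 pos [ 0.5844 -0.015   0.0981] h -22.04 F [-0.45  0.48 -0.41] Mz 0.004 tau 0.013 w 0.0284 r 0.0493 lever if touching -21.7 turn 0.324
-22.0 [-0.0007, -0.0, 0.0001] [0.1, 0.0, -0.0]
-26.0 [-0.0, -0.0035, 0.0001] [0.1, 0.0, 4.0]
-30.0 [0.0009, -0.0069, 0.0001] [0.1, 0.0, 8.0]
-34.0 [0.002, -0.0103, 0.0001] [0.1, 0.0, 12.0]
-38.0 [0.0034, -0.0135, 0.0001] [0.1, 0.0, 16.0]
-42.0 [0.005, -0.0167, 0.0001] [0.1, 0.0, 20.0]
-46.0 [0.0068, -0.0197, 0.0001] [0.1, 0.0, 24.0]
```

Request:
step_arm([
  {"linear":[0,-0.0035,0],"angular":[0,0,4],"claw":0.33},
  {"linear":[0.0009,-0.0069,0],"angular":[0,0,8],"claw":0.33},
  {"linear":[0.002,-0.0103,0],"angular":[0,0,12],"claw":0.33},
  {"linear":[0.0034,-0.0135,0],"angular":[0,0,16],"claw":0.33},
])

```text
clock: 12.1
eef_pos: [0.5762, -0.0256, 0.0978]
ee_rot: [0.325, 0.946, 0.001, 0.0]
contact_force: [-0.1, 1.6, 0.5]
grip_width: 0.0281
grip_force: 0.6
```

```bash
python3 - <<'E'
from workcell import arm
import cv2
s=arm.snapshot("scene")["image"];cv2.imwrite("pics/s3.png",cv2.resize(s[100:240,140:320],None,fx=4,fy=4,interpolation=cv2.INTER_CUBIC))
E
python3 cam.py -42 -46 -50 -54 -58
```

```text
t 12.15 pos [ 0.5758 -0.0261  0.0978] h -38.23 F [ 1.08  0.52 -0.04] Mz 0.013 tau 0.07 w 0.0279 r 0.0496 lever if touching -38.2 turn 0.611
-42.0 [0.0003, -0.0033, -0.0002] [0.1, -0.0, 3.8]
-46.0 [0.0012, -0.0068, -0.0002] [0.1, -0.0, 7.8]
-50.0 [0.0023, -0.0101, -0.0002] [0.1, -0.0, 11.8]
-54.0 [0.0037, -0.0134, -0.0002] [0.1, -0.0, 15.8]
-58.0 [0.0053, -0.0165, -0.0002] [0.1, -0.0, 19.8]
```

View pics/s3.png

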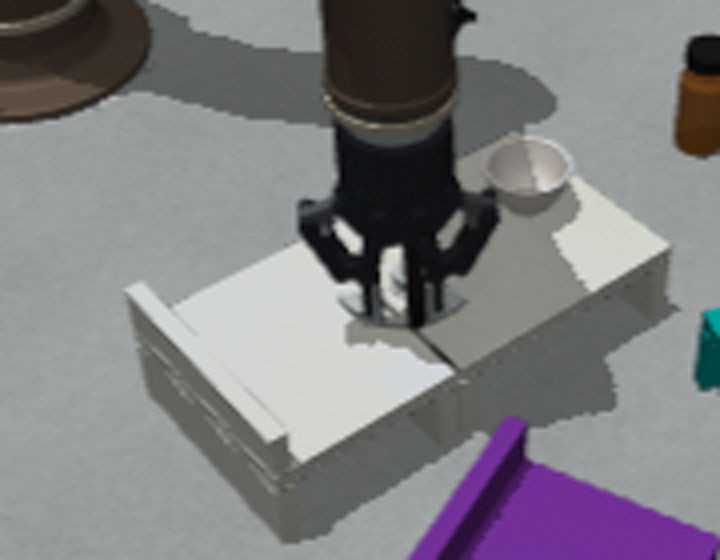

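The lever sits between the fingers at (395,300) and the hook has swung across the joint to (345,305). I continue to about 0.96 rad, then go in small steps.

Request:
step_arm([
  {"linear":[0.0003,-0.0033,0],"angular":[0,0,3.8],"claw":0.33},
  {"linear":[0.0012,-0.0068,0],"angular":[0,0,7.8],"claw":0.33},
  {"linear":[0.0023,-0.0101,0],"angular":[0,0,11.8],"claw":0.33},
  {"linear":[0.0037,-0.0134,0],"angular":[0,0,15.8],"claw":0.33},
  {"linear":[0.0053,-0.0165,0],"angular":[0,0,19.8],"claw":0.33},
  {"linear":[0.0053,-0.0165,0],"angular":[0,0,19.8],"claw":0.33},
])

```text
clock: 12.75
eef_pos: [0.5615, -0.0357, 0.0976]
ee_rot: [0.482, 0.876, 0.001, -0.0]
contact_force: [0.6, 0.1, 0.3]
grip_width: 0.028
grip_force: 0.0
```

```bash
python3 cam.py -58 -59.5 -61 -62.5 -64 -65.5 -67
```

```text
t 12.75 pos [ 0.5615 -0.0357  0.0976] h -57.66 F [0.65 0.07 0.3 ] Mz -0.033 tau -0.001 w 0.028 r 0.0499 lever if touching -57.8 turn 0.953
-58.0 [-0.0001, -0.0002, -0.0004] [0.1, -0.0, 0.3]
-59.5 [0.0002, -0.0015, -0.0004] [0.1, -0.0, 1.8]
-61.0 [0.0004, -0.0028, -0.0004] [0.1, -0.1, 3.3]
-62.5 [0.0007, -0.0041, -0.0004] [0.1, -0.1, 4.8]
-64.0 [0.0011, -0.0054, -0.0004] [0.1, -0.1, 6.3]
-65.5 [0.0014, -0.0067, -0.0004] [0.1, -0.1, 7.8]
-67.0 [0.0018, -0.0079, -0.0004] [0.1, -0.1, 9.3]
```

Request:
step_arm([
  {"linear":[0.0002,-0.0013,0],"angular":[0,0,1.5],"claw":0.33},
  {"linear":[0.0005,-0.0026,0],"angular":[0,0,3],"claw":0.33},
])

```text
clock: 12.95
eef_pos: [0.5594, -0.0364, 0.0976]
ee_rot: [0.505, 0.863, 0.001, -0.0]
contact_force: [1.2, 0.6, 0.9]
grip_width: 0.028
grip_force: 0.5
```

Request:
step_arm([
  {"linear":[0.0002,-0.0013,0],"angular":[0,0,1.5],"claw":0.33},
  {"linear":[0.0005,-0.0026,0],"angular":[0,0,3],"claw":0.33},
])

```text
clock: 13.15
eef_pos: [0.5567, -0.0374, 0.0976]
ee_rot: [0.529, 0.849, 0.001, -0.0]
contact_force: [1.1, 0.4, 1.4]
grip_width: 0.028
grip_force: 0.6
```

Request:
step_arm([
  {"linear":[0.0002,-0.0013,0],"angular":[0,0,1.5],"claw":0.33},
  {"linear":[0.0005,-0.0026,0],"angular":[0,0,3],"claw":0.33},
])

```text
clock: 13.35
eef_pos: [0.5541, -0.0382, 0.0975]
ee_rot: [0.551, 0.835, 0.001, -0.0]
contact_force: [1.1, -0.0, 0.5]
grip_width: 0.0283
grip_force: 0.6
```

```bash
python3 cam.py -67 -68.5 -70 -71.5 -73
```

```text
t 13.35 pos [ 0.5541 -0.0382  0.0975] h -66.86 F [ 1.06 -0.05  0.48] Mz 0.042 tau 0.093 w 0.0283 r 0.0499 lever if touching -66.6 turn 1.106
-67.0 [-0.0001, -0.0002, -0.0005] [0.1, -0.1, 0.1]
-68.5 [0.0001, -0.0015, -0.0005] [0.1, -0.1, 1.6]
-70.0 [0.0004, -0.0028, -0.0005] [0.1, -0.1, 3.1]
-71.5 [0.0007, -0.0041, -0.0005] [0.1, -0.1, 4.6]
-73.0 [0.001, -0.0054, -0.0005] [0.1, -0.1, 6.1]
```

Request:
step_arm([
  {"linear":[0.0002,-0.0013,0],"angular":[0,0,1.5],"claw":0.33},
  {"linear":[0.0004,-0.0027,0],"angular":[0,0,3],"claw":0.33},
])

```text
clock: 13.55
eef_pos: [0.5514, -0.0388, 0.0975]
ee_rot: [0.573, 0.82, 0.001, -0.0]
contact_force: [0.9, 0.1, 1.0]
grip_width: 0.028
grip_force: 0.6
```

Request:
step_arm([
  {"linear":[0.0002,-0.0013,0],"angular":[0,0,1.5],"claw":0.33},
  {"linear":[0.0004,-0.0027,0],"angular":[0,0,3],"claw":0.33},
])

```text
clock: 13.75
eef_pos: [0.5487, -0.0394, 0.0974]
ee_rot: [0.594, 0.805, 0.001, -0.0]
contact_force: [1.4, -0.1, 1.7]
grip_width: 0.0281
grip_force: 0.6
```

Request:
step_arm([
  {"linear":[0.0002,-0.0013,0],"angular":[0,0,1.5],"claw":0.33},
  {"linear":[0.0004,-0.0027,0],"angular":[0,0,3],"claw":0.33},
])

```text
clock: 13.95
eef_pos: [0.5461, -0.0397, 0.0975]
ee_rot: [0.615, 0.789, 0.001, -0.0]
contact_force: [2.5, 1.1, -0.8]
grip_width: 0.0282
grip_force: 1.2
```

```bash
python3 cam.py -76 -77.5 -79 -80.5 -82
```

```text
t 13.95 pos [ 0.5461 -0.0397  0.0975] h -75.87 F [ 2.49  1.06 -0.78] Mz 0.043 tau 0.174 w 0.0282 r 0.05 lever if touching -75.9 turn 1.268
-76.0 [0.0, -0.0, -0.0005] [0.0, -0.1, 0.1]
-77.5 [0.0002, -0.0013, -0.0006] [0.0, -0.1, 1.6]
-79.0 [0.0005, -0.0026, -0.0006] [0.0, -0.1, 3.1]
-80.5 [0.0008, -0.0039, -0.0006] [0.0, -0.1, 4.6]
-82.0 [0.0011, -0.0052, -0.0006] [0.0, -0.1, 6.1]
```

Drawing has begun (torque about 0.17 N m). I continue in finer steps.

Request:
step_arm([
  {"linear":[0.0002,-0.0013,0],"angular":[0,0,1.5],"claw":0.33},
  {"linear":[0.0002,-0.0013,0],"angular":[0,0,1.5],"claw":0.33},
])

```text
clock: 14.15
eef_pos: [0.5448, -0.0397, 0.0975]
ee_rot: [0.625, 0.781, 0.001, -0.0]
contact_force: [2.4, 0.7, 0.6]
grip_width: 0.0284
grip_force: 1.1
```

Request:
step_arm([
  {"linear":[0.0002,-0.0013,0],"angular":[0,0,1.5],"claw":0.33},
  {"linear":[0.0002,-0.0013,0],"angular":[0,0,1.5],"claw":0.33},
])

```text
clock: 14.35
eef_pos: [0.5436, -0.0398, 0.0975]
ee_rot: [0.635, 0.773, 0.001, -0.0]
contact_force: [3.4, 0.2, -1.1]
grip_width: 0.0284
grip_force: 1.8
```

```bash
python3 cam.py -79 -80.5 -82
```

```text
t 14.35 pos [ 0.5436 -0.0398  0.0975] h -78.8 F [ 3.39  0.25 -1.09] Mz 0.032 tau 0.204 w 0.0284 r 0.05 lever if touching -78.5 turn 1.315
-79.0 [0.0001, -0.0002, -0.0005] [0.1, -0.1, 0.2]
-80.5 [0.0003, -0.0016, -0.0005] [0.1, -0.1, 1.7]
-82.0 [0.0006, -0.0029, -0.0005] [0.1, -0.1, 3.2]
```

Request:
step_arm([
  {"linear":[0.0003,-0.0013,0],"angular":[0,0,1.5],"claw":0.33},
  {"linear":[0.0003,-0.0013,0],"angular":[0,0,1.5],"claw":0.33},
])

```text
clock: 14.55
eef_pos: [0.5425, -0.0398, 0.0975]
ee_rot: [0.645, 0.764, 0.001, 0.0]
contact_force: [5.0, 1.5, -1.0]
grip_width: 0.028
grip_force: 2.4
```

Request:
step_arm([
  {"linear":[0.0002,-0.0013,0],"angular":[0,0,1.5],"claw":0.33},
  {"linear":[0.0002,-0.0013,0],"angular":[0,0,1.5],"claw":0.33},
])

```text
clock: 14.75
eef_pos: [0.5416, -0.0397, 0.0975]
ee_rot: [0.655, 0.756, 0.001, 0.0]
contact_force: [5.4, 1.3, -3.6]
grip_width: 0.0281
grip_force: 3.2
```

```bash
python3 cam.py -82 -83.5 -85
```

```text
t 14.75 pos [ 0.5416 -0.0397  0.0975] h -81.79 F [ 5.4   1.29 -3.6 ] Mz 0.038 tau 0.311 w 0.0281 r 0.05 lever if touching -80.9 turn 1.357
-82.0 [0.0, -0.0009, -0.0005] [0.1, -0.0, 0.2]
-83.5 [0.0003, -0.0022, -0.0005] [0.1, -0.1, 1.7]
-85.0 [0.0005, -0.0035, -0.0005] [0.1, -0.1, 3.2]
```

Request:
step_arm([
  {"linear":[0.0002,-0.0013,0],"angular":[0,0,0.8],"claw":0.33},
  {"linear":[0.0002,-0.0013,0],"angular":[0,0,0.8],"claw":0.33},
])

```text
clock: 14.95
eef_pos: [0.5408, -0.0398, 0.0976]
ee_rot: [0.66, 0.751, 0.001, 0.001]
contact_force: [7.6, 1.9, -4.0]
grip_width: 0.028
grip_force: 3.9
```

```bash
python3 cam.py -82
```

```text
t 14.95 pos [ 0.5408 -0.0398  0.0976] h -82.57 F [ 7.62  1.93 -3.97] Mz 0.048 tau 0.431 w 0.028 r 0.05 lever if touching -82.0 turn 1.375
-82.0 [-0.0, -0.0, -0.0004] [0.2, -0.0, -0.6]
```

Request:
step_arm([
  {"linear":[0.0001,-0.0007,0],"angular":[0,0,0.5],"claw":0.33},
  {"linear":[0.0001,-0.0007,0],"angular":[0,0,0.5],"claw":0.33},
])

```text
clock: 15.15
eef_pos: [0.5404, -0.0397, 0.0976]
ee_rot: [0.663, 0.749, 0.001, 0.001]
contact_force: [9.6, 1.9, -5.1]
grip_width: 0.0283
grip_force: 4.7
```

```bash
python3 cam.py -82
```

```text
t 15.15 pos [ 0.5404 -0.0397  0.0976] h -83.05 F [ 9.59  1.9  -5.12] Mz 0.071 tau 0.553 w 0.0283 r 0.05 lever if touching -82.2 turn 1.379
-82.0 [-0.0001, 0.0003, -0.0004] [0.2, -0.0, -1.0]
```

It is clearly tight: 0.55 N m with almost no advance. Releasing now.

Request:
step_arm([
  {"linear":[0,0.002,0],"angular":[0,0,0],"claw":0.33},
  {"linear":[0,0.005,0],"angular":[0,0,0],"claw":0.33},
  {"linear":[0,0.008,0],"angular":[0,0,0],"claw":0.4},
  {"linear":[0,0.008,0],"angular":[0,0,0],"claw":0.4},
  {"linear":[0,0.008,-0.02],"angular":[0,0,0],"claw":0.4},
  {"linear":[0,0.008,-0.06],"angular":[0,0,0],"claw":0.4},
  {"linear":[0,0.008,-0.11],"angular":[0,0,0],"claw":0.4},
  {"linear":[0.05,0.008,-0.13],"angular":[0,0,0],"claw":0.4},
  {"linear":[0.1,0.008,-0.13],"angular":[0,0,0],"claw":0.4},
  {"linear":[0.15,0.008,-0.13],"angular":[0,0,0],"claw":0.4},
  {"linear":[0.2,0.008,-0.13],"angular":[0,0,0],"claw":0.4},
  {"linear":[0.25,0.008,-0.13],"angular":[0,0,0],"claw":0.4},
  {"linear":[0.3,0.008,-0.13],"angular":[0,0,0],"claw":0.4},
  {"linear":[0.33,0.008,-0.13],"angular":[0,0,0],"claw":0.4},
  {"linear":[0.33,0.008,-0.13],"angular":[0,0,0],"claw":0.4},
  {"linear":[0.33,0.008,-0.13],"angular":[0,0,0],"claw":0.4},
])

```text
clock: 16.75
eef_pos: [0.5061, 0.2886, 0.2274]
ee_rot: [0.662, 0.749, -0.0, -0.0]
contact_force: [0.5, -1.4, -0.3]
grip_width: 0.0345
grip_force: 0.0
```

```bash
python3 m.py c4 .0025
```

```text
+x ang -93.41 base-frame mm [  88.86 -180.42] rms 0.65
fence ang 176.95 base-frame mm [  15.79 -253.61] rms 0.71
-x ang 86.74 base-frame mm [ -89.49 -174.58] rms 0.58
b+x ang -93.03 base-frame mm [ 89.16 -11.69] rms 0.6
b-x ang 86.89 base-frame mm [-89.31 -17.54] rms 0.57
t 16.8 pos [0.5066 0.2873 0.2277] yaw_y 6.91 F [0.36 0.04 1.04] M [-0.01   0.004  0.022] grip 0.0343 0.0
lin [-0.5823, -0.0773, 0.0275] ang [0.01, -0.01, -79.91]
```

View pics/c4.png

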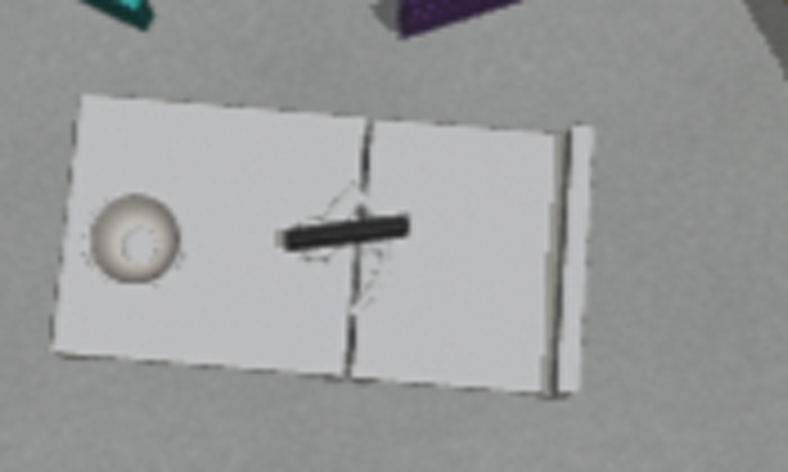

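The risers are joined with edges in line within about 0.3 mm and yaw within about 0.2°. The lever stays closed, running from (285,240) to (408,227), the bowl hasn't moved and the arm is clear. Handing in.

```bash
python3 -c "
from workcell import arm
print(arm.sign_off())"
```

```text
the job is handed in; nothing more can be done
None
```

The job is handed in: the loose white riser is square against the fixed one with edges in line to within about 0.5 mm, the cam was turned clockwise to about 1.38 rad until it went tight (about 0.55 N m) and released, and I moved none of the crockery or the jar.

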